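Clear the canisters and screw each lid onto the jar it fits

ROBOT

A 6-joint arm with a two-finger parallel gripper is mounted at the origin on a cart in front of the work surface, level with it; the furniture and walls round the work are solid. World frame = base frame: x ahead of the robot, y to its left, z up, the work surface at z = 0. Lengths are in m, angles in degrees, forces in N, time in s.
With the tool pointing down it reaches from about 0.3 to 0.75 m from the base axis. Payload 8.5 kg.
Tool frame: the origin (TCP) lies between the finger pads; the fingertips stand 19 mm ahead of it and the grasp point (between the pads) is the TCP; z points along the fingers, y is the line along which they close (so a half turn about z gives the same grasp; the last joint's range is limited). The gripper opens to 85 mm and grips with 20 to 120 N. Pads are 22 mm wide; open, the fingers measure 114 mm over their backs; the gripper's body (76 mm by 85 mm) begins 54 mm behind the grasp point. The pads swing forward as they close: fully open they stand 13 mm farther back than shut.
Start: joints at [-87.451, 21.807, 74.336, -0, 83.858, -12.336], TCP at [0.141, -0.532, 0.25] pointing down, gripper open.
Joint ranges: [-178.18, 178.18], [-50.72, 133.34], [12.68, 142.11], [-81.47, 261.47], [9.98, 163.14], [-165.26, 165.26]. Speed limits (degrees/s): [136.94, 136.94, 180, 180, 180, 180].

INTERFACE

Orientations are given as a 3x3 rotation matrix whose columns are the frame's x, y, z axes.
In Python, from rig import env, optics gives the robot as it stands.
- The arm moves only by the tool arm_command, never from a script. Its argument "commands" is one flat list of numbers, 7 for each row, row after row: the closure, from -1 (fully open) to 1 (shut), so that 0 is half open, then the shift along the tool's x, y, z as a fraction of full scale, then the turn, a rotation vector about the tool's x, y, z as a fraction of full scale. A call has 1 to 12 rows; each row is the pose to reach, as a shift and turn from the pose commanded when the call began, along the tool's axes at that moment; what a row does not reach only later rows make up. Full scale, the value 1, is 500 mm for a shift and 120 degrees for a turn. A row lasts 1/12 s, in which the tool goes at most 41.7 mm and 7.16 degrees, less where a joint would pass 70% of its speed; a pose out of reach is approached as far as the arm can. A call with a number of a shift or a turn outside -1 to 1 is refused whole. A call with a gripper value outside its range is refused whole. The fingers move at their own pace and stop on an object; "newtons" is the grip in N (left out, the last holds). Time passes only in rows, so rows that repeat a pose let the fingers close. It gives the time, the measured TCP pose, the force, the opening and the grip force at its end, in the units of the state.
- env.observe(): the state, without advancing time (a new reading comes with each control period).
- optics.get_image(name): name is "scene" or "top" or "wrist"; returns a dict with "image" (384x512x3 uint8, red, green, blue), "intrinsics" (3x3 intrinsics, pixels), "origin" and "orientation" of the camera in the world; the wrist camera has in their place "tool_from_camera" (4x4, takes a point from camera to tool coordinates, whose origin is the TCP and whose axes are the flange's). Camera axes: x right, y down, z forward; pixel columns grow to the right and rows downward; lengths in m; the calibration is good to about 2 mm. A picture is of the moment at which its call begins: read the wrist's pose just before it. There is no depth.
- env.close_job(): hands the job in; it is judged then, once.
The state is a dict: "time_s": time; "q": joint angles; "qvel": joint speeds; "joint_efforts": joint torques, N m; "position": TCP position; "tool_rot": TCP orientation; "ft_force": force on the tool from outside, world axes, zero at the start; "wrist_torque": the same for the moment, N m; "grip_width": finger opening in m; "gripper_force": force on a finger pad.
Only numpy, scipy, OpenCV 4.12 (cv2) and the standard library are available. Lean on these libraries where they do the work, as an engineer would, in place of code of your own. Each camera call takes 0.05 s, during which the arm holds its last target. There are 200 camera calls.

TASK

Someone has parked table shakers on the open jars: first stand them all upright on the dark tray. Then screw every loose lid onto the jar whose thread it fits, trying one jar after another: a lid that binds after a short turn belongs elsewhere, the right one turns clockwise fully home and sits level. Leave the lids screwed on, let go, and do not disturb the bell, the lemon or the tamper.

Things in the scene. Friction and masses are not known exactly. Their poses are not given: they have to be found in the camera images.
- grip_a (a point): Lid A, centre of its wooden grip bar (56 x 18 x 42 mm): on the lid's axis, 43 mm above the skirt's lower edge, 21 mm above the steel cap, 21 mm below the bar's top. x along the bar, y across its 18 mm (grip it there from above), z up. 0.14 kg. May be absent.
- lid_a: Lid A: dark steel screw cap 76 mm across, 22 mm high, hollow below, with an upright wooden grip bar; 64 mm high in all. The lids look alike, their inner threads differ. Origin: centre of the skirt's lower edge; x along the bar, z up. A half turn about z looks and fits the same. May be absent.
- grip_b (a point): Lid B, centre of its wooden grip bar (56 x 18 x 42 mm): on the lid's axis, 43 mm above the skirt's lower edge, 21 mm above the steel cap, 21 mm below the bar's top. x along the bar, y across its 18 mm (grip it there from above), z up. 0.14 kg. May be absent.
- lid_b: Lid B: dark steel screw cap 76 mm across, 22 mm high, hollow below, with an upright wooden grip bar; 64 mm high in all. The lids look alike, their inner threads differ. Origin: centre of the skirt's lower edge; x along the bar, z up. A half turn about z looks and fits the same. May be absent.
- grip_c (a point): Lid C, centre of its wooden grip bar (56 x 18 x 42 mm): on the lid's axis, 43 mm above the skirt's lower edge, 21 mm above the steel cap, 21 mm below the bar's top. x along the bar, y across its 18 mm (grip it there from above), z up. 0.14 kg. May be absent.
- lid_c: Lid C: dark steel screw cap 76 mm across, 22 mm high, hollow below, with an upright wooden grip bar; 64 mm high in all. The lids look alike, their inner threads differ. Origin: centre of the skirt's lower edge; x along the bar, z up. A half turn about z looks and fits the same. May be absent.
- jar_board: Fixed wooden board, 92 x 300 x 10 mm, carrying three white jars in a row along its y, 100 mm apart; x points across the row, away from the robot; origin at its underside. Jars: 80 mm wide, 74 mm high, fixed, alike; steel neck 52 mm across, thread lugs out to 64 mm, flat seal level with the mouth, red dots front and back. The gripper needs neighbouring jars clear too.
- mouth_left (a point): Centre of the left jar's mouth (left is +y), level with its top, 84 mm above the counter; axes as the board's. To put a lid on: bar front to back over the red dots (along the board's x, within 8 degrees; 2 mm sideways play), let it drop till the cap rests on the mouth: grip centre 25 mm above the mouth. At other angles it perches 9 mm higher.
- mouth_middle (a point): The same for the middle jar. Once down, turn the lid clockwise seen from above: the fitting lid turns freely 60 degrees to its stop (home). A wrong one binds hard after about 15 (at most 30) degrees: turn it back to the dots and lift it off. Anticlockwise of the dots there is a stop too.
- mouth_right (a point): The same for the right jar. Which lid fits which jar changes from start to start; each lid fits exactly one of the three jars; a jar stays open if its lid is absent.
- tray: Low dark wooden tray, fixed, 150 x 240 mm outside, rim 6 mm wide and 16 mm high, floor 6 mm thick; origin at the centre of its underside, x along the 150 mm, y along the 240 mm.
- salt_shaker_center (a point): Grey-capped salt shaker with grey filling, 44 mm across, 90 mm high, at half its height, z up. At the start it stands upright on one of the jars. May be absent.
- pepper_shaker_center (a point): Grey-capped shaker with white filling, 44 mm across, 90 mm high, at half its height, z up. At the start it stands on one of the jars. May be absent.
- toothpick_pot_center (a point): Plain grey pot of toothpicks, 43 mm across, 70 mm high with the toothpicks (the pot itself 48 mm), at half the whole height, z up. At the start it stands on one of the jars. May be absent.
- salt_shaker: The same salt shaker; origin at the centre of its foot, z up. May be absent.
- pepper_shaker: The same pepper shaker; origin at the centre of its foot, z up. May be absent.
- toothpick_pot: The same toothpick pot; origin at the centre of its foot, z up. May be absent.
- service_bell: Bystander: steel counter bell, 82 mm across, 66 mm high; origin at its foot.
- lemon_a: Bystander: lemon, 78 x 55 x 56 mm; origin at its underside.
- tamper: Bystander: coffee tamper with brown handle, 58 mm across, 94 mm high; origin at its foot.
There are look-alikes about, which are no part of the job. Of the things that look like the toothpick_pot, the larger one is meant. Leave any pink look-alike of the lid_c alone.

How it is judged:
By the outcome, as a careful person would: the job done as asked, in the order asked, and still so for the second after the job is handed in, with the robot touching nothing.
Of salt_shaker, pepper_shaker, toothpick_pot only 2 to 3 are there at a start; the rules pass over those that are not, and their reading is None.
Of lid_a, lid_b, lid_c only 2 to 3 are there at a start; the rules pass over those that are not, and their reading is None.
At some moment in a run one of lid_a, lid_b, lid_c may be knocked a few centimetres aside while the robot is not near it.
It also fails if it takes over 210 s, if anything falls off the work surface, if the arm or the gripper's body presses on something with over 40 N, if the wrist force passes 120 N, or if a joint passes its speed limit or range.

## Working session

There is one attempt and no reset: what is moved stays moved. The work goes in short steps, Python scripts to look and compute and a tool call to move; the robot and the scene stay as the last step left them, time stands still between calls to the robot, and variables do not carry over. Pictures are saved under pics/ and viewed, at most 14 in all, crops included, and the job is handed in when it is done.

Besides the shell and the picture viewer there is one more tool, called after ">>>" as a command line: name --argument value ..., lists and objects as JSON in quotes. arm_command: Moves the arm, as the interface text tells. Shift numbers are shares of 500 mm and turn numbers shares of 120 degrees, none past 1 either way. Its arguments: {"type":"object","properties":{"commands":{"type":"array","items":{"type":"number"}},"newtons":{"type":"number"}},"required":["commands"]}

```bash
ls; mkdir -p pics; cat > h.py <<'E'
import numpy as np, cv2
from rig import env, optics
def grab(n):
    d=optics.get_image(n); return d
def save(n,f,crop=None,s=1):
    d=grab(n); im=d["image"]
    np.save("pics/"+f+".npy",im)
    if crop: x0,y0,x1,y1=crop; im=im[y0:y1,x0:x1]
    im=cv2.resize(im,None,fx=s,fy=s,interpolation=cv2.INTER_CUBIC)
    cv2.imwrite("pics/"+f+".png",cv2.cvtColor(im,cv2.COLOR_RGB2BGR)); return d
def ray(d,u,v,z,T=None):
    K=np.array(d["intrinsics"]);r=np.linalg.solve(K,[u,v,1.])
    R=np.array(d["orientation"]);o=np.array(d["origin"])
    w=R@r; return o+w*(z-o[2])/w[2]
def proj(d,p):
    R=np.array(d["orientation"]);c=R.T@(np.array(p)-np.array(d["origin"]));u=np.array(d["intrinsics"])@c;return u[:2]/u[2]
E
python3 - <<'E'
from h import *
for n in("top","scene"):
    d=save(n,n+"1",s=1.5); print(n,d["intrinsics"],d["origin"],d["orientation"])
s=env.observe();print(s["position"],s["tool_rot"],s["ft_force"])
E
```

```text
pics
top [[460.62177819   0.         252.94280075]
 [  0.         460.62177819 191.98218404]
 [  0.           0.           1.        ]] [ 0.27478865 -0.0737736   1.48611444] [[ 2.42856257e-02 -9.83076169e-01  1.81580433e-01]
 [-9.99704592e-01 -2.37057134e-02  5.36362640e-03]
 [-9.68359581e-04 -1.81657052e-01 -9.83361468e-01]]
scene [[356.8919146    0.         253.56384442]
 [  0.         356.8919146  188.56802853]
 [  0.           0.           1.        ]] [0.17968543 0.69763584 0.82217717] [[-0.89663947 -0.30138399  0.32435375]
 [-0.44230401  0.57641446 -0.68710519]
 [ 0.02012031 -0.75954859 -0.6501393 ]]
[ 0.14127235 -0.53130656  0.24976944] [[ 9.66441710e-01  2.56885998e-01 -7.10736966e-05]
 [ 2.56885873e-01 -9.66440885e-01  1.28963227e-03]
 [ 2.62599945e-04 -1.26461224e-03 -9.99999166e-01]] [ 0.16795271 -0.05518394 -0.2273849 ]
```

View pics/top1.png

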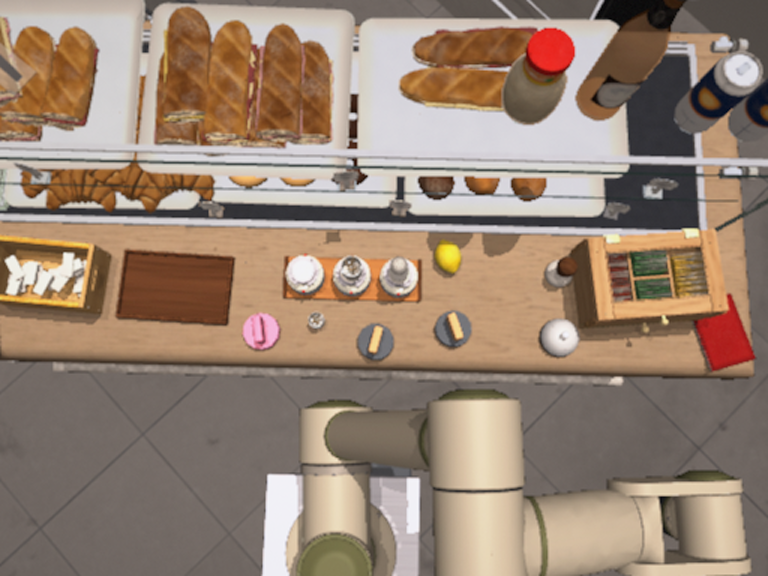

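View pics/scene1.png

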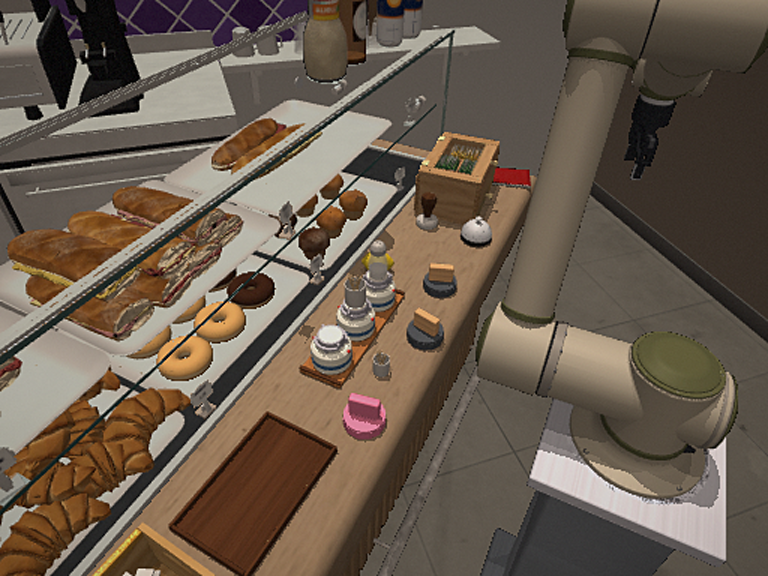

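The top view (1.5× pixels) shows the following:
- The jar row is at (304,273), (351,273) and (398,273). The left jar is open, the toothpick pot is on the middle one, and a shaker is on the right one.
- There are two dark lids, at (375,341) and (453,328).
- The pink look-alike lid is at (261,331), and a small look-alike pot stands on the counter at (316,320).
- The tray is at (176,287).

I'll take an enlarged crop and measure.

```bash
cat > m.py <<'E'
from h import *
d=grab("top"); s=grab("scene"); a=d["image"]; b=s["image"]
c1=cv2.resize(a[150:250,150:320],None,fx=4.5,fy=4.5,interpolation=cv2.INTER_CUBIC)[:, :765]
c2=cv2.resize(b[150:305,195:320],None,fx=0.01+1,fy=1.01) if 0 else None
cv2.imwrite("pics/crop1.png",cv2.cvtColor(c1,cv2.COLOR_RGB2BGR))
c2=cv2.resize(b[150:250,195:310],None,fx=5.5,fy=5.5,interpolation=cv2.INTER_CUBIC)
cv2.imwrite("pics/crop2.png",cv2.cvtColor(c2,cv2.COLOR_RGB2BGR))
hsv=cv2.cvtColor(a,cv2.COLOR_RGB2HSV)
# bars: wood bright blobs enclosed in dark lids
gray=hsv[...,2]; 
for (u,v) in((250,227),(302,219)):
    w=hsv[v-16:v+17,u-16:u+17]; m=((w[...,1]>70)&(w[...,2]>150)).astype(np.uint8)
    dk=((w[...,2]<120)&(w[...,1]<80)).astype(np.uint8)
    dk=cv2.morphologyEx(dk,cv2.MORPH_CLOSE,np.ones((9,9)))
    n,l,st,ce=cv2.connectedComponentsWithStats(m&dk)
    i=1+np.argmax(st[1:,4]); pts=np.argwhere(l==i)[:,::-1].astype(np.float32)+[u-16,v-16]
    P=np.array([ray(d,x,y,0.064)[:2] for x,y in pts]); c=P.mean(0); U,S,V=np.linalg.svd(P-c)
    print("bar",c,len(pts),S/np.sqrt(len(pts))*np.sqrt(12),"ang",np.degrees(np.arctan2(V[0][1],V[0][0])))
# board orange and tray masks
def rect(m,z,n):
    cs,_=cv2.findContours(m.astype(np.uint8)*255,cv2.RETR_EXTERNAL,cv2.CHAIN_APPROX_NONE)
    return cs
sub=np.zeros(a.shape[:2],bool); sub[163:205,180:290]=1
m=sub&(hsv[...,0]<12)&(hsv[...,1]>165)&(hsv[...,2]>110)
pts=np.argwhere(m)[:,::-1]; P=np.array([ray(d,x,y,0.01)[:2] for x,y in pts],np.float32)
print("board",len(pts),cv2.minAreaRect(P))
sub[:]=0; sub[155:225,70:165]=1
m=sub&(hsv[...,2]<115)&(hsv[...,1]>100)
m=cv2.morphologyEx(m.astype(np.uint8),cv2.MORPH_OPEN,np.ones((3,3)))
pts=np.argwhere(m)[:,::-1]; P=np.array([ray(d,x,y,0.016)[:2] for x,y in pts],np.float32)
print("tray",len(pts),cv2.minAreaRect(P))
for n,u,v,z in(("jarL",304,272,.084),("pot",351,268,.15),("shk",399,267,.17)): print(n,ray(d,u/1.5,v/1.5,z))
for n,u,v,z in(("glasslow",300,222,.0),("glasslow",300,158,.3)): print(n,ray(d,u/1.5,v/1.5,z))
E
python3 m.py
```

```text
bar [ 0.42988219 -0.05886101] 104 [0.05260786 0.01880369] ang 168.74230033829585
bar [ 0.45366791 -0.22767784] 70 [0.03489164 0.01910277] ang -156.45037117230262
board 29 ((0.565765917301178, -0.003831923007965088), (0.08321656286716461, 0.29306691884994507), 0.802879273891449)
tray 2513 ((0.5381526350975037, 0.3967553377151489), (0.28168097138404846, 0.15041185915470123), 87.79318237304688)
jarL [0.56358313 0.09095871 0.084     ]
pot [ 0.56029792 -0.00934805  0.15      ]
shk [ 0.56026616 -0.10372687  0.17      ]
glasslow [0.69429199 0.11474904 0.        ]
glasslow [0.72934715 0.08210413 0.3       ]
```

View pics/crop1.png

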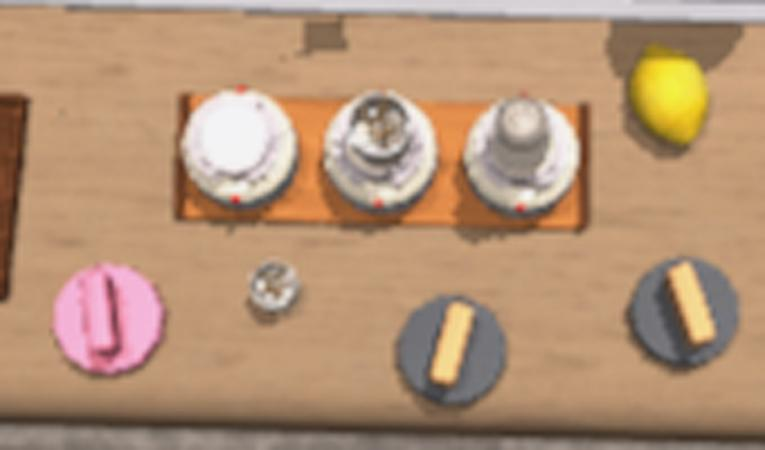

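View pics/crop2.png

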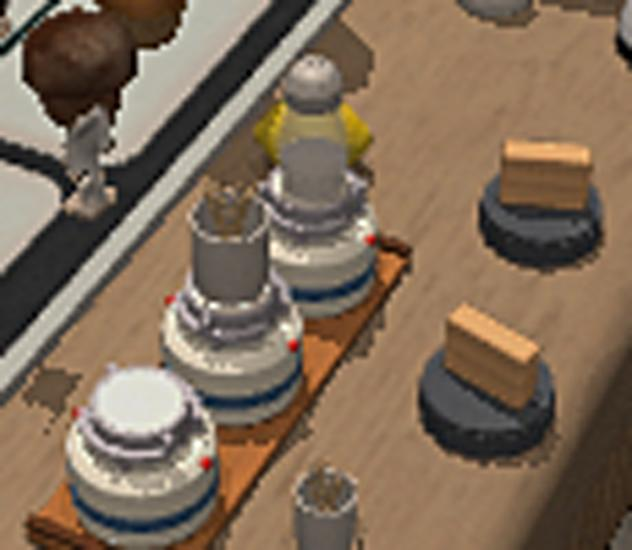

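Salt shaker: grey filling, on the right jar. Toothpick pot: of the two pots, crop1 (378,125) on the middle jar is the larger, and the one at (275,285) on the counter is the small look-alike. The lids to use are the two dark ones, and the pink one stays. Next I'll refine the geometry, including the glass guard.

```bash
cat > m2.py <<'E'
from h import *
d=grab("top"); s=grab("scene")
def tri(a,b):
    A=[];B=[]
    for D,p in((d,a),(s,b)):
        w=np.array(D["orientation"])@np.linalg.solve(np.array(D["intrinsics"]),[*p,1.]);w/=np.linalg.norm(w)
        M=np.eye(3)-np.outer(w,w);A.append(M);B.append(M@np.array(D["origin"]))
    return np.linalg.solve(A[0]+A[1],B[0]+B[1]).round(4)
c1=lambda u,v:(150+u/4.5,150+v/4.5); c2=lambda u,v:(195+u/5.5,150+v/5.5); k=lambda u,v:(u/1.5,v/1.5)
print("dots",tri(c1(235,199),c2(206,463)),tri(c1(378,204),c2(293,345)),tri(c1(520,208),c2(370,240)),"backs",tri(c1(241,89),c2(77,412)))
print("clampsU",tri(k(346,180),k(287,215)),tri(k(660,190),k(415,105)),"L",tri(k(210,208),k(203,395)),tri(k(400,208),k(318,265)))
z=np.linalg.norm
for n,q in(("board",[(182,92),(590,102),(585,230),(177,220)]),): 
    P=np.array([ray(d,*c1(*p),.01)[:2] for p in q]);print(n,P.mean(0),P)
P=np.array([ray(d,*k(*p),.016)[:2] for p in[(123,251),(235,254),(231,325),(117,318)]]);print("tray",P.mean(0),P)
a=d["image"];b=s["image"];hs=cv2.cvtColor(b,cv2.COLOR_RGB2HSV)
print("pottop",ray(d,*c1(380,122),.132+.0),"rim", tri(c1(380,125),c2(230,215)),"salt top",tri(c1(521,118),c2(312,75)))
for n,q in(("barB",[(666,264),(690,260),(717,340),(692,347)]),("barA",[(447,304),(473,304),(458,385),(431,383)])):
    P=np.array([ray(d,*c1(*p),.064)[:2] for p in q]);v=P[0]+P[1]-P[2]-P[3];print(n,P.mean(0),z(v)/2,np.degrees(np.arctan2(v[1],v[0])))
E
python3 m2.py
```

```text
dots [0.5282 0.0941 0.053 ] [ 0.5276 -0.0063  0.0521] [ 0.527  -0.1061  0.0526] backs [0.6076 0.0934 0.0526]
clampsU [0.7073 0.0009 0.2536] [ 0.6966 -0.5809  0.2635] L [0.7051 0.3028 0.0547] [ 0.7168 -0.1057  0.0529]
board [ 0.56683988 -0.00726511] [[ 0.61438981  0.1414409 ]
 [ 0.61407523 -0.15663579]
 [ 0.519343   -0.15427706]
 [ 0.51955148  0.1404115 ]]
tray [0.53850499 0.3735578 ] [[0.61490809 0.49663468]
 [0.61407726 0.25138842]
 [0.45791662 0.25023947]
 [0.46711802 0.49596862]]
pottop [ 0.5689573  -0.00966459  0.132     ] rim [ 0.568  -0.0094  0.1293] salt top [ 0.5668 -0.1033  0.1625]
barB [ 0.46136478 -0.22534593] 0.05920857090216628 18.247601115913344
barA [ 0.42880351 -0.06110563] 0.056233492561657016 -9.488869879858484
```

```bash
cat > g.py <<'E'
import sys; from h import *
# usage: g.py x y z yaw [...]: print shift/turn numbers from the present pose
st=env.observe();R=np.array(st["tool_rot"]);p=np.array(st["position"])
print("t",st["time_s"],"p",p.round(4),"yaw",round(np.degrees(np.arctan2(R[1,0],R[0,0])),2),"F",np.round(st["ft_force"],1),"w",st["grip_width"],"q6",st["q"][5])
from scipy.spatial.transform import Rotation as Ro
v=list(map(float,sys.argv[1:]))
for i in range(0,len(v),4):
    x,y,z,a=v[i:i+4];a=np.radians(a);c,s=np.cos(a),np.sin(a)
    T=np.array([[c,s,0],[s,-c,0],[0,0,-1]])
    print((R.T@(np.array([x,y,z])-p)/.5).round(4),(np.degrees(Ro.from_matrix(R.T@T).as_rotvec())/120).round(4))
E
python3 g.py .567 -.1055 .26 90 .567 -.1055 .135 90
```

```text
t 0.3 p [ 0.1413 -0.5315  0.2501] yaw 14.88 F [ 0.  -0.2  1.1] w 0.08558940451103107 q6 -12.33431893637852
[ 1.0417 -0.6047 -0.0194] [-2.00e-04 -2.00e-04 -6.26e-01]
[ 1.0417 -0.6045  0.2306] [-2.00e-04 -2.00e-04 -6.26e-01]
```

>>> arm_command --commands '[-1,0.98,-0.605,-0.02,0,0,-0.626,-1,0.98,-0.605,-0.02,0,0,-0.626,-1,0.98,-0.605,-0.02,0,0,-0.626,-1,0.98,-0.605,-0.02,0,0,-0.626,-1,0.98,-0.605,-0.02,0,0,-0.626,-1,0.98,-0.605,-0.02,0,0,-0.626,-1,0.98,-0.605,-0.02,0,0,-0.626,-1,0.98,-0.605,-0.02,0,0,-0.626,-1,0.98,-0.605,-0.02,0,0,-0.626,-1,0.98,-0.605,-0.02,0,0,-0.626,-1,0.98,-0.605,-0.02,0,0,-0.626,-1,0.98,-0.605,-0.02,0,0,-0.626]' --newtons 40

```text
time_s: 1.3
position: [0.486, -0.1665, 0.2592]
tool_rot: [[-0.004, 1.0, 0.0], [1.0, 0.004, -0.0], [-0.0, 0.0, -1.0]]
ft_force: [-0.0, -1.1, 0.3]
grip_width: 0.0856
gripper_force: 0.0
```

```bash
python3 g.py .567 -.1055 .26 90 .567 -.1055 .135 90
```

```text
t 1.3 p [ 0.486  -0.1665  0.2592] yaw 90.21 F [-0.  -1.1  0.3] w 0.08560205306594272 q6 -32.34525965702853
[ 0.1215  0.1624 -0.0016] [0.0001 0.0001 0.0018]
[0.1215 0.1624 0.2484] [0.0001 0.0001 0.0018]
```

>>> arm_command --commands '[-1,0.12,0.162,0,0,0,0,-1,0.12,0.162,0,0,0,0,-1,0.12,0.162,0,0,0,0,-1,0.12,0.162,0,0,0,0,-1,0.12,0.162,0,0,0,0]'

```text
time_s: 1.72
position: [0.5662, -0.1078, 0.2585]
tool_rot: [[-0.002, 1.0, -0.001], [1.0, 0.002, 0.0], [0.0, -0.001, -1.0]]
ft_force: [-0.1, -0.9, 0.0]
grip_width: 0.0857
gripper_force: 0.0
```

```bash
python3 g.py .567 -.1055 .26 90 .567 -.1055 .135 90; python3 -c "
from h import *
save('wrist','w1',s=1.5); d=grab('wrist');print(d['tool_from_camera'],d['intrinsics'],env.observe()['q'])"
```

```text
t 1.7167 p [ 0.5662 -0.1078  0.2585] yaw 90.11 F [-0.1 -0.9  0. ] w 0.08569731663872898 q6 -22.64214431453691
[ 0.0046  0.0016 -0.0031] [-0.0004 -0.0001  0.0009]
[0.0045 0.0018 0.2469] [-0.0004 -0.0001  0.0009]
[[ 1.16230023e-03 -9.55030738e-01 -2.96504535e-01  7.56435235e-02]
 [ 9.99999311e-01  1.06080182e-03  5.03200004e-04  2.16888755e-04]
 [-1.66038921e-04 -2.96504915e-01  9.55031312e-01 -1.24763587e-01]
 [ 0.00000000e+00  0.00000000e+00  0.00000000e+00  1.00000000e+00]] [[299.04368828   0.         251.31955907]
 [  0.         299.04368828 195.68675262]
 [  0.           0.           1.        ]] [-2.26760354e+01  2.41134072e+01  6.91626479e+01 -1.19071194e-02
  8.67492008e+01 -2.26449837e+01]
```

View pics/w1.png

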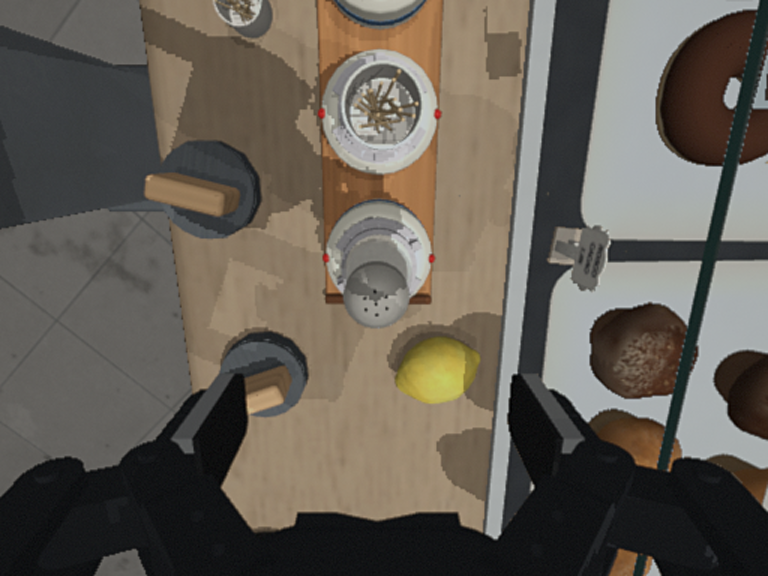

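The wrist view shows the salt shaker's cap at (377,295), on the tool axis. The pot stands on the middle jar at (380,105). Descending to grasp the shaker.

>>> arm_command --commands '[-1,0.004,0.002,0.08,0,0,0,-1,0.004,0.002,0.16,0,0,0,-1,0.004,0.002,0.24,0,0,0,-1,0.004,0.002,0.246,0,0,0,-1,0.004,0.002,0.246,0,0,0,0.5,0.004,0.002,0.246,0,0,0,0.5,0.004,0.002,0.246,0,0,0,0.5,0.004,0.002,0.246,0,0,0,0.5,0.004,0.002,0.246,0,0,0,0.5,0.004,0.002,0.246,0,0,0,0.5,0.004,0.002,0.246,0,0,0,0.5,0.004,0.002,0.246,0,0,0]' --newtons 40

```text
time_s: 2.82
position: [0.5676, -0.1067, 0.1381]
tool_rot: [[-0.0, 1.0, 0.003], [1.0, 0.0, -0.002], [-0.002, 0.003, -1.0]]
ft_force: [-1.0, -0.5, 8.3]
grip_width: 0.0379
gripper_force: 39.3
```

>>> arm_command --commands '[0.6,0,0,-0.08,0,0,0,0.6,0,0,-0.16,0,0,0,0.6,0,0,-0.24,0,0,0,0.6,0,0,-0.27,0,0,0,0.6,0,0,-0.27,0,0,0,0.6,0,0,-0.27,0,0,0]'

```text
time_s: 3.32
position: [0.5669, -0.1063, 0.2717]
tool_rot: [[-0.0, 1.0, 0.002], [1.0, 0.0, -0.001], [-0.001, 0.002, -1.0]]
ft_force: [-0.8, -0.4, -1.9]
grip_width: 0.0374
gripper_force: 40.4
```

```bash
python3 g.py .53 .42 .26 90 .53 .42 .061 90; python3 -c "
from h import *
save('wrist','w2',s=1.2)"
```

```text
t 3.3167 p [ 0.5669 -0.1063  0.2717] yaw 90.01 F [-0.8 -0.4 -1.9] w 0.03743978834627412 q6 -22.393783273014833
[ 1.0527 -0.0735  0.0226] [0.0008 0.0003 0.0001]
[ 1.053  -0.0741  0.4206] [0.0008 0.0003 0.0001]
```

View pics/w2.png

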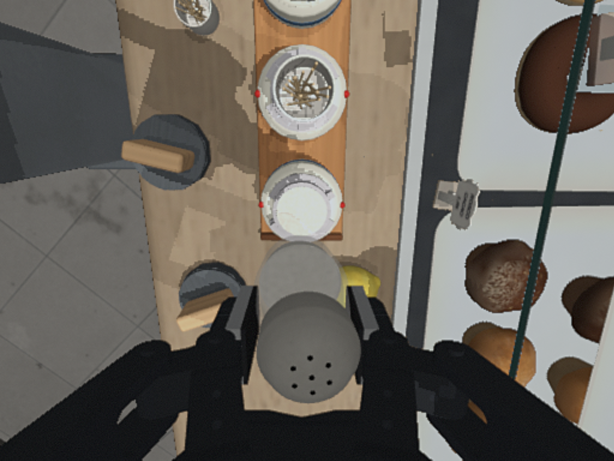

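The salt shaker is held upright and the right jar is clear. Moving over to the tray.

>>> arm_command --commands '[0.6,0.96,0,0.02,0,0,0,0.6,0.96,0,0.02,0,0,0,0.6,0.96,-0.02,0.02,0,0,0,0.6,0.96,-0.04,0.02,0,0,0,0.6,0.96,-0.07,0.02,0,0,0,0.6,0.96,-0.074,0.02,0,0,0,0.6,0.96,-0.074,0.02,0,0,0,0.6,0.96,-0.074,0.02,0,0,0,0.6,0.96,-0.074,0.02,0,0,0,0.6,0.96,-0.074,0.02,0,0,0,0.6,0.96,-0.074,0.02,0,0,0,0.6,0.96,-0.074,0.02,0,0,0]'

```text
time_s: 4.37
position: [0.5281, 0.3773, 0.2585]
tool_rot: [[-0.003, 1.0, -0.004], [1.0, 0.003, -0.001], [-0.001, -0.004, -1.0]]
ft_force: [-0.1, -0.3, -0.9]
grip_width: 0.0373
gripper_force: 40.4
```

>>> arm_command --commands '[0.6,0.08,0,0,0,0,0,0.6,0.09,0,0,0,0,0,0.6,0.09,0,0,0,0,0,0.6,0.09,0,0,0,0,0]'

```text
time_s: 4.7
position: [0.5296, 0.4182, 0.2592]
tool_rot: [[-0.0, 1.0, -0.003], [1.0, 0.0, -0.002], [-0.002, -0.003, -1.0]]
ft_force: [0.2, -1.0, -1.0]
grip_width: 0.0378
gripper_force: 40.4
```

```bash
python3 g.py .53 .42 .1 90 .53 .42 .061 90; python3 -c "
from h import *
save('wrist','w3',s=1.)
d=grab('top')"
```

```text
t 4.7 p [0.5296 0.4182 0.2592] yaw 90.03 F [ 0.2 -1.  -1. ] w 0.037839098461738184 q6 28.246133728263864
[0.0042 0.0016 0.3184] [-0.0012  0.0009  0.0002]
[0.0044 0.0018 0.3964] [-0.0012  0.0009  0.0002]
```

View pics/w3.png

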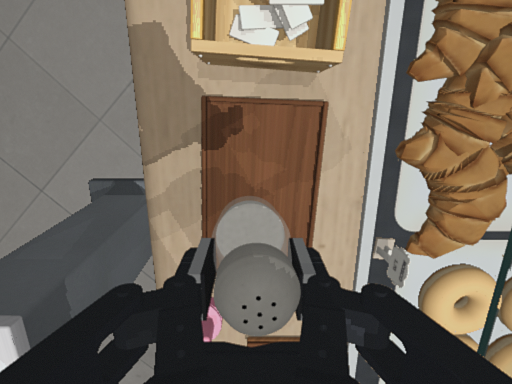

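The tray lies under the shaker, rims at columns 205 and 325. Lowering gently and releasing.

>>> arm_command --commands '[0.6,0.004,0.002,0.08,0,0,0,0.6,0.004,0.002,0.16,0,0,0,0.6,0.004,0.002,0.24,0,0,0,0.6,0.004,0.002,0.32,0,0,0,0.6,0.004,0.002,0.36,0,0,0,0.6,0.004,0.002,0.38,0,0,0,0.6,0.004,0.002,0.39,0,0,0,0.6,0.004,0.002,0.396,0,0,0,0.6,0.004,0.002,0.396,0,0,0,0.6,0.004,0.002,0.396,0,0,0]'

```text
time_s: 5.63
position: [0.5316, 0.4207, 0.0647]
tool_rot: [[0.0, 1.0, 0.002], [1.0, -0.0, 0.001], [0.001, 0.002, -1.0]]
ft_force: [0.3, -0.3, -0.5]
grip_width: 0.0381
gripper_force: 40.4
```

>>> arm_command --commands '[0.6,0,0,0.003,0,0,0,0.6,0,0,0.006,0,0,0,0.6,0,0,0.007,0,0,0,0.6,0,0,0.007,0,0,0]'

```text
time_s: 5.97
position: [0.5311, 0.4208, 0.0602]
tool_rot: [[-0.0, 1.0, 0.001], [1.0, 0.0, 0.001], [0.001, 0.001, -1.0]]
ft_force: [-0.5, -0.4, 2.4]
grip_width: 0.0378
gripper_force: 40.9
```

Light contact. Release and rise.

>>> arm_command --commands '[-0.2,0,0,0,0,0,0,-0.6,0,0,0,0,0,0,-1,0,0,0,0,0,0,-1,0,0,0,0,0,0,-1,0,0,0,0,0,0,-1,0,0,-0.06,0,0,0,-1,0,0,-0.14,0,0,0,-1,0,0,-0.22,0,0,0,-1,0,0,-0.3,0,0,0,-1,0,0,-0.38,0,0,0,-1,0,0,-0.39,0,0,0,-1,0,0,-0.39,0,0,0]'

```text
time_s: 6.97
position: [0.5314, 0.4209, 0.2578]
tool_rot: [[-0.0, 1.0, 0.006], [1.0, 0.0, 0.003], [0.003, 0.006, -1.0]]
ft_force: [-0.1, 0.3, -0.8]
grip_width: 0.0851
gripper_force: 0.0
```

```bash
python3 g.py .568 -.008 .25 90
```

```text
t 6.9667 p [0.5314 0.4209 0.2578] yaw 90.01 F [-0.1  0.3 -0.8] w 0.08513673314569879 q6 28.390931276224663
[-0.8579  0.0729  0.0134] [ 0.0026 -0.0014  0.0001]
```

>>> arm_command --commands '[-1,-0.858,0.073,0,0,0,0,-1,-0.858,0.073,0,0,0,0,-1,-0.858,0.073,0,0,0,0,-1,-0.858,0.073,0,0,0,0,-1,-0.858,0.073,0,0,0,0,-1,-0.858,0.073,0,0,0,0,-1,-0.858,0.073,0,0,0,0,-1,-0.858,0.073,0,0,0,0,-1,-0.858,0.073,0,0,0,0,-1,-0.858,0.073,0,0,0,0,-1,-0.858,0.073,0,0,0,0,-1,-0.858,0.073,0,0,0,0]'

```text
time_s: 7.97
position: [0.5672, -0.0115, 0.2525]
tool_rot: [[0.004, 1.0, -0.003], [1.0, -0.004, 0.0], [0.0, -0.003, -1.0]]
ft_force: [-0.8, 0.0, 0.5]
grip_width: 0.0855
gripper_force: 0.0
```

```bash
python3 g.py .568 -.008 .114 90
```

```text
t 7.9667 p [ 0.5672 -0.0115  0.2525] yaw 89.74 F [-0.8  0.   0.5] w 0.08552674895579099 q6 -12.849942840160868
[0.007  0.0025 0.2769] [-0.0016 -0.0001 -0.0021]
```

>>> arm_command --commands '[-1,0.006,0.002,0.08,0,0,0,-1,0.006,0.002,0.16,0,0,0,-1,0.006,0.002,0.24,0,0,0,-1,0.006,0.002,0.278,0,0,0,-1,0.006,0.002,0.278,0,0,0,0.5,0.006,0.002,0.278,0,0,0,0.5,0.006,0.002,0.278,0,0,0,0.5,0.006,0.002,0.278,0,0,0,0.5,0.006,0.002,0.278,0,0,0,0.5,0.006,0.002,0.278,0,0,0,0.5,0.006,0.002,0.278,0,0,0,0.5,0.006,0.002,0.278,0,0,0]' --newtons 40

```text
time_s: 8.97
position: [0.5691, -0.0053, 0.1173]
tool_rot: [[-0.0, 1.0, 0.003], [1.0, 0.0, -0.0], [-0.0, 0.003, -1.0]]
ft_force: [-0.4, 2.2, 6.9]
grip_width: 0.042
gripper_force: 40.9
```

>>> arm_command --commands '[0.6,0,0,-0.08,0,0,0,0.6,0,0,-0.16,0,0,0,0.6,0,0,-0.24,0,0,0,0.6,0,0,-0.28,0,0,0,0.6,0,0,-0.28,0,0,0]'

```text
time_s: 9.38
position: [0.5697, -0.0056, 0.2614]
tool_rot: [[-0.0, 1.0, 0.01], [1.0, 0.0, -0.002], [-0.002, 0.01, -1.0]]
ft_force: [-0.6, 0.0, -0.7]
grip_width: 0.0419
gripper_force: 41.2
```

```bash
python3 g.py .53 .325 .25 90 
```

```text
t 9.3833 p [ 0.5697 -0.0056  0.2614] yaw 90.01 F [-0.6  0.  -0.7] w 0.041921738110819715 q6 -12.478539123165191
[ 0.6613 -0.0795  0.0204] [0.005  0.0011 0.0001]
```

>>> arm_command --commands '[0.6,0.66,-0.04,0.02,0,0,0,0.6,0.66,-0.06,0.02,0,0,0,0.6,0.66,-0.08,0.02,0,0,0,0.6,0.66,-0.08,0.02,0,0,0,0.6,0.66,-0.08,0.02,0,0,0,0.6,0.66,-0.08,0.02,0,0,0,0.6,0.66,-0.08,0.02,0,0,0,0.6,0.66,-0.08,0.02,0,0,0,0.6,0.66,-0.08,0.02,0,0,0,0.6,0.66,-0.08,0.02,0,0,0,0.6,0.66,-0.08,0.02,0,0,0,0.6,0.66,-0.08,0.02,0,0,0]'

```text
time_s: 10.38
position: [0.5287, 0.3234, 0.2452]
tool_rot: [[0.001, 1.0, -0.0], [1.0, -0.001, -0.0], [-0.0, -0.0, -1.0]]
ft_force: [-0.4, -0.3, -0.8]
grip_width: 0.0424
gripper_force: 41.2
```

```bash
python3 g.py .53 .325 .04 90 
```

```text
t 10.3833 p [0.5287 0.3234 0.2452] yaw 89.92 F [-0.4 -0.3 -0.8] w 0.04243358109727166 q6 20.6119981831791
[0.0033 0.0029 0.4105] [-0.0002  0.0002 -0.0006]
```

>>> arm_command --commands '[0.6,0,0,0.08,0,0,0,0.6,0,0,0.16,0,0,0,0.6,0,0,0.24,0,0,0,0.6,0,0,0.32,0,0,0,0.6,0,0,0.36,0,0,0,0.6,0,0,0.39,0,0,0,0.6,0,0,0.4,0,0,0,0.6,0,0,0.404,0,0,0,0.6,0,0,0.406,0,0,0,0.6,0,0,0.408,0,0,0,0.6,0,0,0.41,0,0,0,0.6,0,0,0.41,0,0,0]'

```text
time_s: 11.38
position: [0.5287, 0.3246, 0.0412]
tool_rot: [[-0.0, 1.0, 0.001], [1.0, 0.0, 0.0], [0.0, 0.001, -1.0]]
ft_force: [-0.5, -0.6, -0.1]
grip_width: 0.0421
gripper_force: 41.2
```

>>> arm_command --commands '[0.6,0,0,0.002,0,0,0,0.6,0,0,0.004,0,0,0,0.6,0,0,0.004,0,0,0,0.2,0,0,0.004,0,0,0,-0.2,0,0,0.004,0,0,0,-0.6,0,0,0.004,0,0,0,-1,0,0,0.004,0,0,0,-1,0,0,0.004,0,0,0,-1,0,0,-0.06,0,0,0,-1,0,0,-0.12,0,0,0,-1,0,0,-0.2,0,0,0,-1,0,0,-0.28,0,0,0]'

```text
time_s: 12.38
position: [0.5279, 0.3244, 0.1816]
tool_rot: [[-0.0, 1.0, -0.002], [1.0, 0.0, -0.001], [-0.001, -0.002, -1.0]]
ft_force: [-0.4, -0.8, 0.4]
grip_width: 0.0855
gripper_force: 0.0
```

>>> arm_command --commands '[-1,0,0,-0.08,0,0,0,-1,0,0,-0.13,0,0,0,-1,0,0,-0.13,0,0,0]'

```text
time_s: 12.63
position: [0.5298, 0.3252, 0.2519]
tool_rot: [[-0.0, 1.0, 0.01], [1.0, 0.0, 0.004], [0.004, 0.01, -1.0]]
ft_force: [-0.0, -0.5, 0.0]
grip_width: 0.0855
gripper_force: 0.0
```

```bash
python3 m.py | grep bar; python3 g.py .4293 -.0605 .22 170 .4293 -.0605 .05 170; python3 -c "
from h import *
d=grab('top');e=grab('scene')
im=np.hstack([cv2.resize(d['image'][150:260,70:330],None,fx=1.9,fy=1.9),cv2.resize(e['image'][140:380,100:310],(250,209))])
cv2.imwrite('pics/t2.png',im[...,::-1])"
```

```text
bar [ 0.42988219 -0.05886101] 104 [0.05260786 0.01880369] ang 168.74230033829585
bar [ 0.45203644 -0.228148  ] 63 [0.03172319 0.0188222 ] ang -154.1118100187008
t 12.7333 p [0.5284 0.3246 0.2459] yaw 90.01 F [-1.  -0.1 -1.4] w 0.08569680253525894 q6 20.631455904663287
[-0.7701 -0.1983  0.0512] [ 6.000e-04  2.000e-04 -6.666e-01]
[-0.7703 -0.1987  0.3912] [ 6.000e-04  2.000e-04 -6.666e-01]
```

View pics/t2.png

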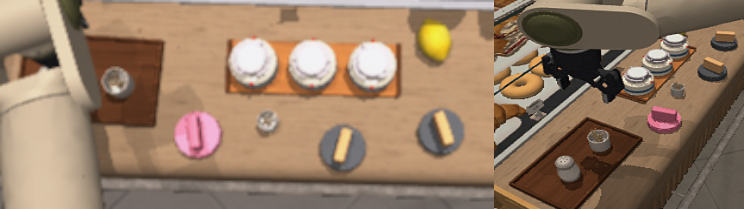

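Both shakers stand upright on the tray and all three jars are open. Now to lid A, at about (0.429,-0.060).

>>> arm_command --commands '[-1,-0.77,-0.199,0,0,0,-0.667,-1,-0.77,-0.199,0,0,0,-0.667,-1,-0.77,-0.199,0,0,0,-0.667,-1,-0.77,-0.199,0,0,0,-0.667,-1,-0.77,-0.199,0,0,0,-0.667,-1,-0.77,-0.199,0,0,0,-0.667,-1,-0.77,-0.199,0,0,0,-0.667,-1,-0.77,-0.199,0,0,0,-0.667,-1,-0.77,-0.199,0,0,0,-0.667,-1,-0.77,-0.199,0,0,0,-0.667,-1,-0.77,-0.199,0,0,0,-0.667,-1,-0.77,-0.199,0,0,0,-0.667]'

```text
time_s: 13.83
position: [0.4277, -0.0636, 0.2441]
tool_rot: [[-0.98, 0.201, -0.003], [0.201, 0.98, 0.0], [0.003, -0.0, -1.0]]
ft_force: [0.5, -0.2, -0.1]
grip_width: 0.0854
gripper_force: 0.0
```

>>> arm_command --commands '[-0.4,0,0,0.08,0,0,0,-0.4,0,0,0.1,0,0,0,-0.4,0,0,0.1,0,0,0,-0.4,0,0,0.1,0,0,0]'

```text
time_s: 14.17
position: [0.4286, -0.0603, 0.1948]
tool_rot: [[-0.979, 0.203, -0.002], [0.203, 0.979, 0.001], [0.003, 0.001, -1.0]]
ft_force: [0.8, -0.1, 0.6]
grip_width: 0.06
gripper_force: 0.0
```

```bash
cat > wb.py <<'E'
from h import *
import sys
def bar(z=.064,near=None,f=None):
    st=env.observe();d=grab("wrist");T=np.array(d["tool_from_camera"]);R=np.array(st["tool_rot"])
    D=dict(intrinsics=d["intrinsics"],orientation=R@T[:3,:3],origin=np.array(st["position"])+R@T[:3,3])
    a=d["image"]; 
    if f: cv2.imwrite("pics/"+f+".png",cv2.resize(a,None,fx=1.2,fy=1.2)[...,::-1])
    u,v=proj(D,[*near,z]);h=cv2.cvtColor(a,cv2.COLOR_RGB2HSV)
    m=((h[...,1]>75)&(h[...,2]>165)&(h[...,0]<30)).astype(np.uint8)
    n,l,s,c=cv2.connectedComponentsWithStats(m)
    for i in range(1,n):
        if s[i,4]>300 and np.hypot(*(c[i]-[u,v]))<120:
            cs=np.argwhere(l==i)[:,::-1]; P=np.array([ray(D,*q,z)[:2] for q in cs],np.float32)
            r=cv2.minAreaRect(P); V=np.linalg.svd(P-P.mean(0),full_matrices=False)[2][0]
            print("bar",c[i].round(),s[i,4],"mean",P.mean(0).round(4),"rect",np.round(r[0],4),np.round(r[1],4),"ang",round(np.degrees(np.arctan(V[1]/V[0])),1))
    return D
if __name__=="__main__": bar(near=(float(sys.argv[1]),float(sys.argv[2])),f=sys.argv[3])
E
python3 g.py; python3 wb.py .4293 -.0605 w4
```

```text
t 14.1667 p [ 0.4286 -0.0603  0.1948] yaw 168.27 F [ 0.8 -0.1  0.6] w 0.06004384315286226 q6 -102.0373889371421
bar [252. 194.] 985 mean [ 0.4308 -0.0598] rect [ 0.4312 -0.0597] [0.016  0.0532] ang -13.3
bar [280. 282.] 1121 mean [ 0.5257 -0.0512] rect [ 0.531  -0.0484] [0.0463 0.0739] ang -6.6
```

View pics/w4.png

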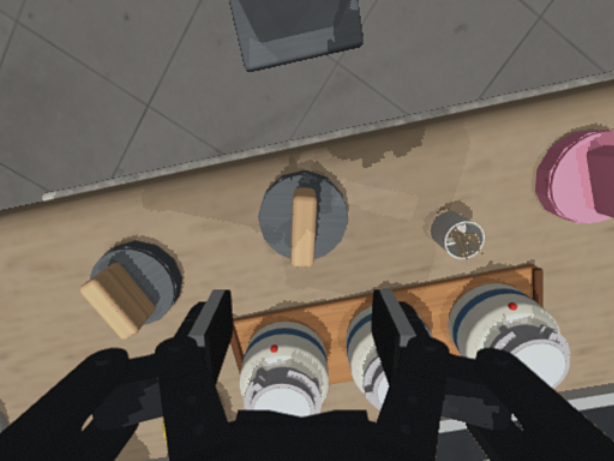

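The wrist view shows lid A's bar centred at (305,227), slightly tilted. The wrist measurement, (0.431,-0.060), agrees with the top one. Grasping.

```bash
python3 g.py .4305 -.0598 .047 167.7
```

```text
t 14.2167 p [ 0.4291 -0.0604  0.1956] yaw 168.29 F [0.3 0.1 0.3] w 0.06002936990479785 q6 -102.0409027604855
[-0.0026  0.0018  0.2972] [ 0.0001 -0.0002  0.0049]
```

>>> arm_command --commands '[-0.4,-0.002,0.001,0.08,0,0,0.005,-0.4,-0.002,0.001,0.16,0,0,0.005,-0.4,-0.002,0.001,0.24,0,0,0.005,-0.4,-0.002,0.001,0.28,0,0,0.005,-0.4,-0.002,0.001,0.297,0,0,0.005,-0.4,-0.002,0.001,0.297,0,0,0.005,0.4,-0.002,0.001,0.297,0,0,0.005,0.9,-0.002,0.001,0.297,0,0,0.005,0.9,-0.002,0.001,0.297,0,0,0.005,0.9,-0.002,0.001,0.297,0,0,0.005,0.9,-0.002,0.001,0.297,0,0,0.005,0.9,-0.002,0.001,0.297,0,0,0.005]' --newtons 50

```text
time_s: 15.22
position: [0.4307, -0.0604, 0.0482]
tool_rot: [[-0.977, 0.214, 0.003], [0.214, 0.977, -0.001], [-0.003, -0.0, -1.0]]
ft_force: [-0.4, 0.6, 6.9]
grip_width: 0.0176
gripper_force: 48.8
```

```bash
python3 g.py
```

```text
t 15.2167 p [ 0.4307 -0.0604  0.0482] yaw 167.67 F [-0.4  0.6  6.9] w 0.01762591769295603 q6 -101.33751292781925
```

>>> arm_command --commands '[0.9,0,0,-0.08,0,0,0,0.9,0,0,-0.16,0,0,0,0.9,0,0,-0.24,0,0,0,0.9,0,0,-0.28,0,0,0,0.9,0,0,-0.28,0,0,0]'

```text
time_s: 15.63
position: [0.4315, -0.0607, 0.1917]
tool_rot: [[-0.977, 0.213, 0.009], [0.213, 0.977, -0.004], [-0.01, -0.002, -1.0]]
ft_force: [0.8, -0.1, -0.4]
grip_width: 0.0173
gripper_force: 49.2
```

```bash
python3 g.py .568 -.0065 .175 180; python3 -c "
from h import *
save('wrist','w5',s=1.2)"
```

```text
t 15.6333 p [ 0.4315 -0.0607  0.1917] yaw 167.7 F [ 0.8 -0.1 -0.4] w 0.017256842722209127 q6 -101.3463918701023
[-0.2433  0.1642  0.0354] [-0.0014  0.0045 -0.1025]
```

View pics/w5.png

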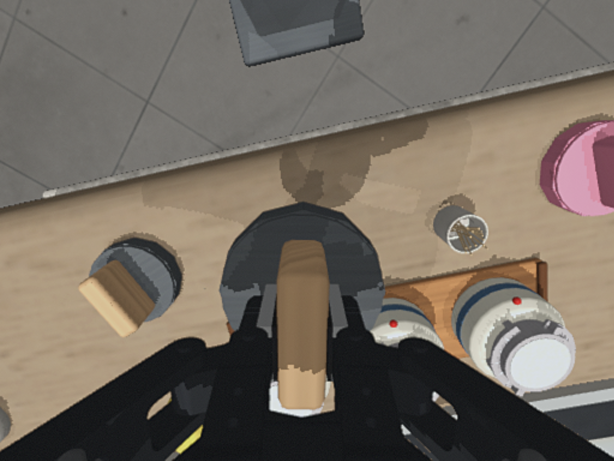

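Lid A is held and level. Its far skirt edge is at row 203 (1.2×), where I predicted 203.6 for a centred grip, so it is centred within 1 mm. Going over the middle jar.

>>> arm_command --commands '[0.9,-0.08,0.05,0.02,0,0,-0.03,0.9,-0.16,0.1,0.03,0,0,-0.06,0.9,-0.22,0.15,0.03,0,0.003,-0.1,0.9,-0.243,0.164,0.03,-0.001,0.003,-0.103,0.9,-0.243,0.164,0.03,-0.001,0.003,-0.103,0.9,-0.243,0.164,0.03,-0.001,0.003,-0.103,0.9,-0.243,0.164,0.03,-0.001,0.003,-0.103]'

```text
time_s: 16.27
position: [0.5651, -0.006, 0.1706]
tool_rot: [[-1.0, -0.0, -0.009], [-0.0, 1.0, 0.003], [0.009, 0.003, -1.0]]
ft_force: [-1.0, 0.4, -1.4]
grip_width: 0.0176
gripper_force: 49.1
```

```bash
python3 g.py .568 -.0065 .114 180
```

```text
t 16.2667 p [ 0.5651 -0.006   0.1706] yaw -179.98 F [-1.   0.4 -1.4] w 0.017619530347876687 q6 -102.6827053593753
[-0.0069 -0.0013  0.1132] [ 0.0015 -0.0044  0.0002]
```

>>> arm_command --commands '[0.9,0,0,0.02,0,0,0,0.9,0,0,0.04,0,0,0,0.9,0,0,0.05,0,0,0,0.9,0,0,0.05,0,0,0,0.9,0,0,0.05,0,0,0]'

```text
time_s: 16.68
position: [0.5657, -0.0061, 0.1466]
tool_rot: [[-1.0, -0.0, -0.007], [-0.0, 1.0, 0.003], [0.007, 0.003, -1.0]]
ft_force: [0.4, 0.5, -1.4]
grip_width: 0.0178
gripper_force: 49.1
```

```bash
python3 g.py .568 -.0065 .113 180
```

```text
t 16.6833 p [ 0.5657 -0.0061  0.1466] yaw -179.98 F [ 0.4  0.5 -1.4] w 0.01783555649032094 q6 -102.68104248629464
[-0.005  -0.001   0.0672] [ 0.0014 -0.0033  0.0001]
```

>>> arm_command --commands '[0.9,-0.004,-0.001,0.01,0.001,-0.003,0,0.9,-0.0045,-0.001,0.02,0.001,-0.003,0,0.9,-0.0045,-0.001,0.03,0.001,-0.003,0,0.9,-0.0045,-0.001,0.04,0.001,-0.003,0,0.9,-0.0045,-0.001,0.048,0.001,-0.003,0,0.9,-0.0045,-0.001,0.053,0.001,-0.003,0,0.9,-0.0045,-0.001,0.058,0.001,-0.003,0,0.9,-0.0045,-0.001,0.063,0.001,-0.003,0,0.9,-0.0045,-0.001,0.063,0.001,-0.003,0,0.9,-0.0045,-0.001,0.063,0.001,-0.003,0]'

```text
time_s: 17.52
position: [0.5681, -0.0063, 0.1155]
tool_rot: [[-1.0, -0.001, 0.0], [-0.001, 1.0, 0.001], [-0.0, 0.001, -1.0]]
ft_force: [-0.1, 0.2, -1.1]
grip_width: 0.0174
gripper_force: 49.1
```

```bash
python3 g.py .568 -.0065 .113 180
```

```text
t 17.5167 p [ 0.5681 -0.0063  0.1155] yaw -179.96 F [-0.1  0.2 -1.1] w 0.01738617865249912 q6 -102.64726076778553
[ 0.0003 -0.0003  0.005 ] [0.0003 0.0001 0.0003]
```

>>> arm_command --commands '[0.9,0,0,0.002,0,0,0,0.9,0,0,0.004,0,0,0,0.9,0,0,0.005,0,0,0,0.9,0,0,0.005,0,0,0]'

```text
time_s: 17.85
position: [0.5683, -0.0063, 0.1142]
tool_rot: [[-1.0, -0.001, 0.002], [-0.001, 1.0, 0.0], [-0.002, 0.0, -1.0]]
ft_force: [-3.1, 0.7, 8.5]
grip_width: 0.0174
gripper_force: 50.5
```

Seated (grip centre about 25 mm above the mouth). Test turn clockwise.

>>> arm_command --commands '[0.9,0,0,0.004,0,0,0.03,0.9,0,0,0.004,0,0,0.06,0.9,0,0,0.004,0,0,0.09,0.9,0,0,0.004,0,0,0.12,0.9,0,0,0.004,0,0,0.15,0.9,0,0,0.004,0,0,0.18,0.9,0,0,0.004,0,0,0.18]'

```text
time_s: 18.43
position: [0.5686, -0.0072, 0.1142]
tool_rot: [[-0.93, 0.367, 0.004], [0.367, 0.93, -0.003], [-0.005, -0.002, -1.0]]
ft_force: [-8.1, -3.4, 22.2]
grip_width: 0.0179
gripper_force: 109.1
```

```bash
python3 g.py; python3 -c "
from h import *
s=env.observe();print(s['wrist_torque'],s['joint_efforts'])"
```

```text
t 18.4333 p [ 0.5686 -0.0072  0.1142] yaw 158.47 F [-8.1 -3.4 22.2] w 0.017898412933271417 q6 -81.00922760372642
[-0.65897296  1.45780496  1.28009203] [  0.99648312 -36.90884829 -16.33496225   1.85532644  -1.90963179
   2.05924809]
```

>>> arm_command --commands '[0.9,0,0,-0.004,0,0,0,0.9,0,0,-0.004,0,0,0.02,0.9,0,0,-0.004,0,0,0.02]'

```text
time_s: 18.68
position: [0.5683, -0.0072, 0.1143]
tool_rot: [[-0.915, 0.403, 0.001], [0.403, 0.915, -0.003], [-0.003, -0.002, -1.0]]
ft_force: [-4.1, -5.6, 8.8]
grip_width: 0.0176
gripper_force: 131.8
```

```bash
python3 g.py; python3 -c "
from h import *
s=env.observe();print(s['wrist_torque'],s['gripper_force'])"
```

```text
t 18.6833 p [ 0.5683 -0.0072  0.1143] yaw 156.24 F [-4.1 -5.6  8.8] w 0.017551369994540197 q6 -78.7677960593904
[-0.81401528  0.6570168   2.43713398] 131.78931713104248
```

Torque climbs steeply (1.3 to 2.4 N m over 2°), so it is bound. This isn't lid A's jar, so I'm turning back to the dots and lifting off.

>>> arm_command --commands '[0.9,0,0,-0.001,0,0,-0.04,0.9,0,0,-0.001,0,0,-0.08,0.9,0,0,-0.001,0,0,-0.12,0.9,0,0,-0.001,0,0,-0.16,0.9,0,0,-0.001,0,0,-0.2,0.9,0,0,-0.001,0,0,-0.2,0.9,0,0,-0.001,0,0,-0.2]'

```text
time_s: 19.27
position: [0.5686, -0.0065, 0.1142]
tool_rot: [[-1.0, 0.002, 0.002], [0.002, 1.0, 0.0], [-0.002, 0.0, -1.0]]
ft_force: [-0.5, -1.1, 5.5]
grip_width: 0.0175
gripper_force: 55.4
```

```bash
python3 g.py .568 .0935 .175 180; python3 -c "
from h import *
s=env.observe();print(s['wrist_torque'],s['gripper_force'])"
```

```text
t 19.2667 p [ 0.5686 -0.0065  0.1142] yaw 179.9 F [-0.5 -1.1  5.5] w 0.01750380110792948 q6 -102.50766094384163
[ 0.0013  0.2001 -0.1216] [ 0.      0.0009 -0.0008]
[-0.28426172  0.11004617  0.10622526] 55.43976008892059
```

>>> arm_command --commands '[0.9,0,0,-0.01,0,0,0,0.9,0,0,-0.02,0,0,0,0.9,0,0,-0.03,0,0,0,0.9,0,0,-0.04,0,0,0,0.9,0,0,-0.06,0,0,0,0.9,0,0,-0.09,0,0,0,0.9,0,0,-0.12,0,0,0,0.9,0,0,-0.12,0,0,0]'

```text
time_s: 19.93
position: [0.5692, -0.0065, 0.1768]
tool_rot: [[-1.0, -0.001, 0.006], [-0.001, 1.0, -0.0], [-0.006, -0.0, -1.0]]
ft_force: [0.9, -0.3, -1.5]
grip_width: 0.0172
gripper_force: 54.2
```

```bash
python3 g.py .568 .0935 .175 180; python3 -c "
from h import *
save('wrist','w6')"
```

```text
t 19.9333 p [ 0.5692 -0.0065  0.1768] yaw -179.97 F [ 0.9 -0.3 -1.5] w 0.0172195352136485 q6 -102.631955995534
[0.0024 0.2    0.0035] [-0.0002  0.0027  0.0003]
```

View pics/w6.png

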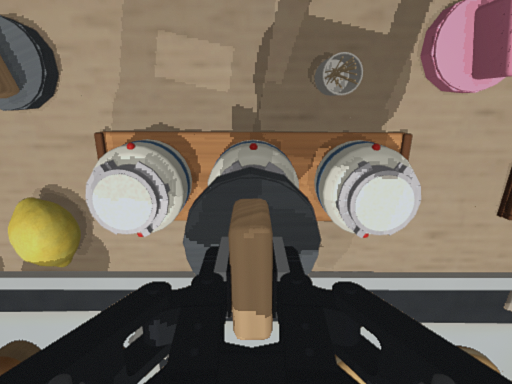

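Lid A came off cleanly and is still aligned, with its bar vertical at column 252. Trying the left jar.

>>> arm_command --commands '[0.9,0.002,0.08,0,0,0.003,0,0.9,0.002,0.15,0,0,0.003,0,0.9,0.002,0.2,0,0,0.003,0,0.9,0.002,0.2,0.02,0,0.003,0,0.9,0.002,0.2,0.04,0,0.003,0,0.9,0.002,0.2,0.05,0,0.003,0,0.9,0.002,0.2,0.05,0,0.003,0,0.9,0.002,0.2,0.05,0,0.003,0]'

```text
time_s: 20.65
position: [0.567, 0.0927, 0.148]
tool_rot: [[-1.0, 0.001, -0.007], [0.001, 1.0, 0.001], [0.007, 0.001, -1.0]]
ft_force: [0.1, -0.3, -1.2]
grip_width: 0.0173
gripper_force: 54.1
```

```bash
python3 g.py .5685 .0935 .114 180
```

```text
t 20.65 p [0.567  0.0927 0.148 ] yaw 179.96 F [ 0.1 -0.3 -1.2] w 0.017259445604967106 q6 -92.48774172138343
[-0.0035  0.0016  0.068 ] [ 0.0003 -0.0035 -0.0004]
```

>>> arm_command --commands '[0.9,-0.003,0.001,0.01,0,-0.003,0,0.9,-0.003,0.001,0.02,0,-0.003,0,0.9,-0.003,0.001,0.03,0,-0.003,0,0.9,-0.003,0.001,0.04,0,-0.003,0,0.9,-0.003,0.001,0.05,0,-0.003,0,0.9,-0.003,0.001,0.056,0,-0.003,0,0.9,-0.003,0.001,0.062,0,-0.003,0,0.9,-0.003,0.001,0.067,0,-0.003,0,0.9,-0.003,0.001,0.069,0,-0.003,0,0.9,-0.003,0.001,0.069,0,-0.003,0]'

```text
time_s: 21.48
position: [0.5684, 0.0942, 0.1143]
tool_rot: [[-1.0, -0.001, 0.001], [-0.001, 1.0, 0.001], [-0.001, 0.001, -1.0]]
ft_force: [-1.3, 0.6, -0.3]
grip_width: 0.0171
gripper_force: 54.1
```

```bash
python3 g.py .5685 .0935 .114 180
```

```text
t 21.4833 p [0.5684 0.0942 0.1143] yaw -179.95 F [-1.3  0.6 -0.3] w 0.0170757280690736 q6 -92.43435940972714
[-0.0003 -0.0014  0.0005] [0.0003 0.0003 0.0004]
```

>>> arm_command --commands '[0.9,0,-0.001,0.002,0,0,0,0.9,0,-0.001,0.002,0,0,0.03,0.9,0,-0.001,0.002,0,0,0.06,0.9,0,-0.001,0.002,0,0,0.09,0.9,0,-0.001,0.002,0,0,0.12,0.9,0,-0.001,0.002,0,0,0.15,0.9,0,-0.001,0.002,0,0,0.18,0.9,0,-0.001,0.002,0,0,0.18]'

```text
time_s: 22.15
position: [0.5693, 0.0932, 0.1142]
tool_rot: [[-0.929, 0.371, 0.003], [0.371, 0.929, -0.0], [-0.003, 0.001, -1.0]]
ft_force: [0.7, -1.6, 6.0]
grip_width: 0.0174
gripper_force: 54.8
```

```bash
python3 g.py; python3 -c "
from h import *
s=env.observe();print(s['wrist_torque'],s['gripper_force'])"
```

```text
t 22.15 p [0.5693 0.0932 0.1142] yaw 158.25 F [ 0.7 -1.6  6. ] w 0.0174181917705187 q6 -70.69745447016483
[-0.4054679   0.09237603 -0.00837282] 54.77119266986847
```

Free turning with no torque. Continuing to the stop.

>>> arm_command --commands '[0.9,0,0,0,0,0,0.03,0.9,0,0,0,0,0,0.06,0.9,0,0,0,0,0,0.09,0.9,0,0,0,0,0,0.12,0.9,0,0,0,0,0,0.15,0.9,0,0,0,0,0,0.18,0.9,0,0,0,0,0,0.21,0.9,0,0,0,0,0,0.24,0.9,0,0,0,0,0,0.27,0.9,0,0,0,0,0,0.3,0.9,0,0,0,0,0,0.325,0.9,0,0,0,0,0,0.325]'

```text
time_s: 23.15
position: [0.5689, 0.093, 0.1142]
tool_rot: [[-0.489, 0.872, 0.002], [0.872, 0.489, -0.001], [-0.002, 0.002, -1.0]]
ft_force: [-1.6, -2.8, 6.6]
grip_width: 0.0173
gripper_force: 55.4
```

```bash
python3 g.py; python3 -c "
from h import *
s=env.observe();print(s['wrist_torque'],s['gripper_force'])"
```

```text
t 23.15 p [0.5689 0.093  0.1142] yaw 119.29 F [-1.6 -2.8  6.6] w 0.017313297026269256 q6 -31.73337691176278
[-0.57487397  0.37944807 -0.01752525] 55.403759479522705
```

>>> arm_command --commands '[0.9,0,0,0,0,0,0.015,0.9,0,0,0,0,0,0.03,0.9,0,0,0,0,0,0.03]'

```text
time_s: 23.4
position: [0.5682, 0.0928, 0.1142]
tool_rot: [[-0.436, 0.9, 0.001], [0.9, 0.436, -0.002], [-0.002, 0.0, -1.0]]
ft_force: [-3.7, -6.4, 9.6]
grip_width: 0.0174
gripper_force: 66.5
```

```bash
python3 g.py; python3 -c "
from h import *
s=env.observe();print(s['wrist_torque'],s['gripper_force'])"
```

```text
t 23.4 p [0.5682 0.0928 0.1142] yaw 115.85 F [-3.7 -6.4  9.6] w 0.017365041400958563 q6 -28.27096687692644
[-0.8192818   0.85118387  0.78320916] 66.51928487874102
```

The stop is felt at 60–64°, so lid A is home on the left jar. Release, rise, and head for lid B.

>>> arm_command --commands '[0.4,0,0,0,0,0,0.03,-0.2,0,0,0,0,0,0.03,-0.4,0,0,0,0,0,0.03,-0.4,0,0,0,0,0,0.03,-0.4,0,0,-0.06,0,0,0.03,-0.4,0,0,-0.12,0,0,0.03,-0.4,0,0,-0.18,0,0,0.03,-0.4,0,0,-0.2,0,0,0.03,-0.4,0,0,-0.2,0,0,0.03]'

```text
time_s: 24.15
position: [0.5692, 0.0937, 0.2157]
tool_rot: [[-0.379, 0.925, 0.006], [0.925, 0.379, 0.0], [-0.002, 0.006, -1.0]]
ft_force: [0.0, -0.4, -0.8]
grip_width: 0.0598
gripper_force: 0.0
```

```bash
python3 m2.py | grep barB; python3 m.py|grep bar; python3 g.py .461 -.2255 .2 198.5
```

```text
barB [ 0.46136478 -0.22534593] 0.05920857090216628 18.247601115913344
t 24.35 p [0.5677 0.0936 0.2112] yaw 112.26 F [-0.3 -0.7  0.7] w 0.05986811880930979 q6 -24.697816561508017
[-0.5099 -0.4392  0.0225] [-3.000e-04 -1.600e-03 -7.187e-01]Traceback (most recent call last):
  File "m.py", line 16, in <module>
    i=1+np.argmax(st[1:,4]); pts=np.argwhere(l==i)[:,::-1].astype(np.float32)+[u-16,v-16]
        ~~~~~~~~~^^^^^^^^^^
    return _wrapfunc(a, 'argmax', axis=axis, out=out, **kwds)
    return bound(*args, **kwds)
ValueError: attempt to get argmax of an empty sequence
```

>>> arm_command --commands '[-0.4,-0.51,-0.439,0,0,0,-0.719,-0.4,-0.51,-0.439,0,0,0,-0.719,-0.4,-0.51,-0.439,0,0,0,-0.719,-0.4,-0.51,-0.439,0,0,0,-0.719,-0.4,-0.51,-0.439,0,0,0,-0.719,-0.4,-0.51,-0.439,0,0,0,-0.719,-0.4,-0.51,-0.439,0,0,0,-0.719,-0.4,-0.51,-0.439,0,0,0,-0.719,-0.4,-0.51,-0.439,0,0,0,-0.719,-0.4,-0.51,-0.439,0,0,0,-0.719,-0.4,-0.51,-0.439,0,0,0,-0.719,-0.4,-0.51,-0.439,0,0,0,-0.719]'

```text
time_s: 25.35
position: [0.4609, -0.2261, 0.2113]
tool_rot: [[-0.978, -0.207, -0.002], [-0.207, 0.978, 0.003], [0.001, 0.003, -1.0]]
ft_force: [0.7, 0.1, -0.6]
grip_width: 0.06
gripper_force: 0.0
```

>>> arm_command --commands '[-0.4,0,0,0,0,0,-0.02,-0.4,0,0,0,0,0,-0.02,-0.4,0,0,0,0,0,-0.02]'

```text
time_s: 25.6
position: [0.4614, -0.2253, 0.2118]
tool_rot: [[-0.97, -0.242, -0.001], [-0.242, 0.97, 0.002], [0.001, 0.002, -1.0]]
ft_force: [-1.1, -0.3, 0.6]
grip_width: 0.0598
gripper_force: 0.0
```

```bash
python3 g.py; python3 wb.py .461 -.2255 w7
```

```text
t 25.6 p [ 0.4614 -0.2253  0.2118] yaw -166.02 F [-1.1 -0.3  0.6] w 0.05977607398542925 q6 -143.2659645382247
bar [251. 192.] 694 mean [ 0.4667 -0.2243] rect [ 0.4649 -0.2245] [0.0484 0.0153] ang 22.2
```

View pics/w7.png

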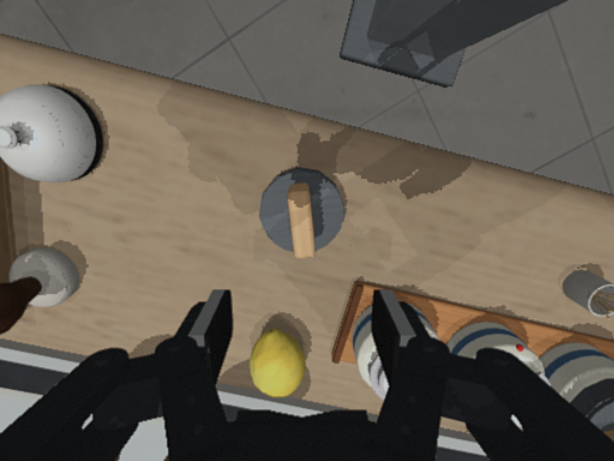

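Lid B's bar is at (302,222), and its robot-side end is shaded, so the colour mask misses that part. I'll use the top-face corners instead.

```bash
python3 - <<'E'
from wb import *
st=env.observe();d=grab("wrist");T=np.array(d["tool_from_camera"]);R=np.array(st["tool_rot"])
D=dict(intrinsics=d["intrinsics"],orientation=R@T[:3,:3],origin=np.array(st["position"])+R@T[:3,3])
P=np.array([ray(D,u/1.2,v/1.2,.064)[:2] for u,v in[(290,186),(310,184),(314,256),(295,258)]])
v=P[2]+P[3]-P[0]-P[1];print(P.mean(0),np.linalg.norm(v)/2,np.degrees(np.arctan2(v[1],v[0])))
# cap ellipse (dark, low saturation) at cap top
h=cv2.cvtColor(d["image"],cv2.COLOR_RGB2HSV)[135:215,205:300]
m=((h[...,2]<125)&(h[...,1]<75)).astype(np.uint8);n,l,s,c=cv2.connectedComponentsWithStats(cv2.morphologyEx(m,cv2.MORPH_CLOSE,np.ones((15,15))))
i=1+np.argmax(s[1:,4]);q=np.argwhere(l==i)[:,::-1]+[205,135];Q=np.array([ray(D,*a,.016)[:2] for a in q],np.float32)
print("cap",cv2.minEnclosingCircle(Q),Q.mean(0))
E
python3 g.py .4605 -.2257 .047 198.5
```

```text
[ 0.45992036 -0.22487735] 0.05872845500265885 17.53538592108562
cap ((0.4587094485759735, -0.2087719738483429), 0.05609242990612984) [ 0.45312214 -0.22266269]
t 25.7 p [ 0.4615 -0.2253  0.2122] yaw -166.0 F [0.3 0.1 0.1] w 0.05971713215479167 q6 -143.27281109042255
[ 0.0021 -0.0007  0.3304] [ 0.0008 -0.0001 -0.0375]
```

>>> arm_command --commands '[-0.4,0.002,0,0.08,0,0,-0.033,-0.4,0.002,0,0.16,0,0,-0.033,-0.4,0.002,0,0.24,0,0,-0.033,-0.4,0.002,0,0.3,0,0,-0.033,-0.4,0.002,0,0.328,0,0,-0.033,-0.4,0.002,0,0.328,0,0,-0.033,0.4,0.002,0,0.328,0,0,-0.033,0.9,0.002,0,0.328,0,0,-0.033,0.9,0.002,0,0.328,0,0,-0.033,0.9,0.002,0,0.328,0,0,-0.033,0.9,0.002,0,0.328,0,0,-0.033,0.9,0.002,0,0.328,0,0,-0.033]' --newtons 50

```text
time_s: 26.7
position: [0.4613, -0.2261, 0.0503]
tool_rot: [[-0.951, -0.31, 0.003], [-0.31, 0.951, -0.001], [-0.002, -0.002, -1.0]]
ft_force: [-0.1, 0.1, 7.2]
grip_width: 0.0172
gripper_force: 50.1
```

>>> arm_command --commands '[0.9,0,0,0,0,0,0,0.9,0,0,-0.08,0,0,0,0.9,0,0,-0.16,0,0,0,0.9,0,0,-0.24,0,0,0,0.9,0,0,-0.29,0,0,0,0.9,0,0,-0.29,0,0,0,0.9,0,0,-0.29,0,0,0]'

```text
time_s: 27.28
position: [0.4608, -0.2258, 0.195]
tool_rot: [[-0.951, -0.31, 0.003], [-0.31, 0.951, -0.001], [-0.002, -0.002, -1.0]]
ft_force: [-1.3, -0.4, -2.4]
grip_width: 0.0173
gripper_force: 49.2
```

```bash
python3 g.py .568 -.1065 .175 180;  python3 -c "
from h import *
save('wrist','w8')"
```

```text
t 27.2833 p [ 0.4608 -0.2258  0.195 ] yaw -161.97 F [-1.3 -0.4 -2.4] w 0.017347417963351406 q6 -147.4046579301779
[-0.2777  0.1605  0.0403] [-0.0008  0.0012  0.1503]
```

View pics/w8.png

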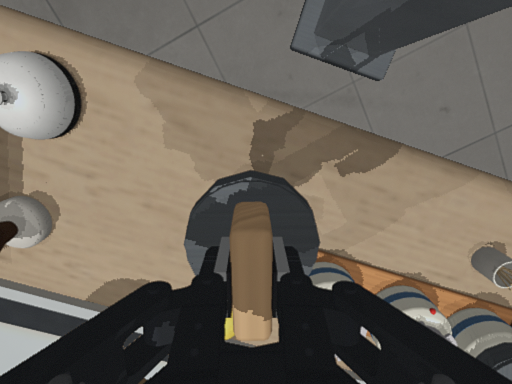

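Lid B is held (skirt edge row 171, so it sits about 1 mm towards world +x from the TCP). Going over the right jar.

>>> arm_command --commands '[0.9,-0.06,0.04,0,0,0,0.04,0.9,-0.12,0.08,0.02,0,0,0.08,0.9,-0.2,0.12,0.04,0,0,0.12,0.9,-0.276,0.16,0.04,0,0,0.15,0.9,-0.276,0.16,0.04,0,0,0.15,0.9,-0.276,0.16,0.06,0,0,0.15,0.9,-0.276,0.16,0.08,0,0,0.15,0.9,-0.276,0.16,0.09,0,0,0.15,0.9,-0.276,0.16,0.09,0,0,0.15,0.9,-0.276,0.16,0.09,0,0,0.15]'

```text
time_s: 28.17
position: [0.5664, -0.1079, 0.1484]
tool_rot: [[-1.0, 0.001, -0.001], [0.001, 1.0, 0.001], [0.001, 0.001, -1.0]]
ft_force: [0.8, -0.4, -0.9]
grip_width: 0.0175
gripper_force: 49.0
```

```bash
python3 g.py .567 -.1065 .1165 180
```

```text
t 28.1667 p [ 0.5664 -0.1079  0.1484] yaw 179.95 F [ 0.8 -0.4 -0.9] w 0.017548437790619726 q6 -112.51457367339505
[-0.0013  0.0027  0.0638] [ 0.0005 -0.0005 -0.0005]
```

>>> arm_command --commands '[0.9,-0.001,0.002,0.01,0,0,0,0.9,-0.001,0.002,0.02,0,0,0,0.9,-0.001,0.002,0.03,0,0,0,0.9,-0.001,0.002,0.04,0,0,0,0.9,-0.001,0.002,0.048,0,0,0,0.9,-0.001,0.002,0.054,0,0,0,0.9,-0.001,0.002,0.06,0,0,0,0.9,-0.001,0.002,0.064,0,0,0,0.9,-0.001,0.002,0.066,0,0,0,0.9,-0.001,0.002,0.066,0,0,0]'

```text
time_s: 29.0
position: [0.5677, -0.1058, 0.1163]
tool_rot: [[-1.0, -0.001, 0.001], [-0.001, 1.0, 0.0], [-0.001, 0.0, -1.0]]
ft_force: [-1.3, 1.2, 2.2]
grip_width: 0.0173
gripper_force: 49.4
```

```bash
python3 g.py .567 -.1065 .1165 180
```

```text
t 29.0 p [ 0.5677 -0.1058  0.1163] yaw -179.96 F [-1.3  1.2  2.2] w 0.017283254007204145 q6 -112.3744322470934
[ 0.0013 -0.0013 -0.0004] [0.0002 0.0003 0.0003]
```

Seated at 0.1163 as expected. Test turn.

>>> arm_command --commands '[0.9,0,-0.001,0.002,0,0,0,0.9,0,-0.001,0.002,0,0,0.03,0.9,0,-0.001,0.002,0,0,0.06,0.9,0,-0.001,0.002,0,0,0.09,0.9,0,-0.001,0.002,0,0,0.12,0.9,0,-0.001,0.002,0,0,0.15,0.9,0,-0.001,0.002,0,0,0.18,0.9,0,-0.001,0.002,0,0,0.18]'

```text
time_s: 29.67
position: [0.5677, -0.1062, 0.1163]
tool_rot: [[-0.929, 0.37, 0.001], [0.37, 0.929, 0.0], [-0.001, 0.001, -1.0]]
ft_force: [-5.1, 2.6, 9.9]
grip_width: 0.0175
gripper_force: 50.1
```

```bash
python3 g.py; python3 -c "
from h import *
s=env.observe();print(s['wrist_torque'],s['gripper_force'])"
```

```text
t 29.6667 p [ 0.5677 -0.1062  0.1163] yaw 158.27 F [-5.1  2.6  9.9] w 0.017505866017992318 q6 -90.64263263762493
[ 0.25105252  0.76658071 -0.13698664] 50.10159730911255
```

Free: no torque. Continuing carefully to the stop.

>>> arm_command --commands '[0.9,0,0,0,0,0,0.03,0.9,0,0,0,0,0,0.06,0.9,0,0,0,0,0,0.09,0.9,0,0,0,0,0,0.12,0.9,0,0,0,0,0,0.12]'

```text
time_s: 30.08
position: [0.5677, -0.1061, 0.1163]
tool_rot: [[-0.808, 0.59, 0.001], [0.59, 0.808, 0.0], [-0.001, 0.001, -1.0]]
ft_force: [-4.4, 2.6, 11.2]
grip_width: 0.0173
gripper_force: 49.9
```

```bash
python3 g.py; python3 -c "
from h import *
s=env.observe();print(s['wrist_torque'],s['gripper_force'])"
```

```text
t 30.0833 p [ 0.5677 -0.1061  0.1163] yaw 143.87 F [-4.4  2.6 11.2] w 0.017264355644445204 q6 -76.23869198189995
[ 0.364556    0.74454649 -0.23789871] 49.9469268321991
```

>>> arm_command --commands '[0.9,0,0,0,0,0,0.03,0.9,0,0,0,0,0,0.06,0.9,0,0,0,0,0,0.09,0.9,0,0,0,0,0,0.12,0.9,0,0,0,0,0,0.15,0.9,0,0,0,0,0,0.18,0.9,0,0,0,0,0,0.2,0.9,0,0,0,0,0,0.22,0.9,0,0,0,0,0,0.23,0.9,0,0,0,0,0,0.23]'

```text
time_s: 30.92
position: [0.567, -0.1063, 0.1163]
tool_rot: [[-0.446, 0.895, -0.001], [0.895, 0.446, -0.0], [0.0, -0.001, -1.0]]
ft_force: [-8.7, 0.9, 12.6]
grip_width: 0.0175
gripper_force: 58.6
```

```bash
python3 g.py; python3 -c "
from h import *
s=env.observe();print(s['wrist_torque'],s['gripper_force'])"
```

```text
t 30.9167 p [ 0.567  -0.1063  0.1163] yaw 116.49 F [-8.7  0.9 12.6] w 0.017480217929716574 q6 -48.83206526452884
[0.11867176 1.47704367 0.78565768] 58.56957256793976
```

At the stop (63.5°, torque rising). Releasing, rising and backing clear for a final look.

>>> arm_command --commands '[0.4,0,0,0,0,0,0,-0.2,0,0,0,0,0,0,-0.4,0,0,0,0,0,0,-0.4,0,0,0,0,0,0,-0.4,0,0,-0.06,0,0,0,-0.4,0,0,-0.12,0,0,0,-0.4,0,0,-0.18,0,0,0,-0.4,0,0,-0.26,0,0,0,-0.4,0,0,-0.3,0,0,0,-0.4,0,0,-0.3,0,0,0]'

```text
time_s: 31.75
position: [0.5689, -0.1069, 0.27]
tool_rot: [[-0.445, 0.895, 0.009], [0.895, 0.445, -0.003], [-0.007, 0.007, -1.0]]
ft_force: [0.1, -0.0, 0.3]
grip_width: 0.06
gripper_force: 0.0
```

```bash
python3 g.py .42 -.25 .27 116.5
```

```text
t 31.75 p [ 0.5689 -0.1069  0.27  ] yaw 116.44 F [ 0.1 -0.   0.3] w 0.06003132419590094 q6 -48.81460642445647
[-0.1236 -0.3941 -0.002 ] [ 0.0032  0.0031 -0.0005]
```

>>> arm_command --commands '[-0.4,-0.124,-0.394,0,0,0,0,-0.4,-0.124,-0.394,0,0,0,0,-0.4,-0.124,-0.394,0,0,0,0,-0.4,-0.124,-0.394,0,0,0,0,-0.4,-0.124,-0.394,0,0,0,0,-0.4,-0.124,-0.394,0,0,0,0,-0.4,-0.124,-0.394,0,0,0,0,-0.4,-0.124,-0.394,0,0,0,0]'

```text
time_s: 32.42
position: [0.4189, -0.2495, 0.2643]
tool_rot: [[-0.445, 0.896, 0.0], [0.896, 0.445, 0.001], [0.001, 0.001, -1.0]]
ft_force: [0.4, -0.6, 0.3]
grip_width: 0.0597
gripper_force: 0.0
```

```bash
python3 - <<'E'
from h import *
d=grab('top');e=grab('scene')
a=cv2.resize(d['image'][150:260,70:330],None,fx=3,fy=3,interpolation=cv2.INTER_CUBIC);b=cv2.resize(e['image'][140:380,100:360],(282,260))
im=np.zeros((600,800,3),np.uint8);im[:330,:780]=a;im[335:595,:282]=b
c=cv2.resize(e['image'][150:250,190:300],(286,260),interpolation=cv2.INTER_CUBIC);im[335:595,300:586]=c
cv2.imwrite('pics/t3.png',im[...,::-1])
# bar angles on the jars, bar tops at .13
h=cv2.cvtColor(d['image'],cv2.COLOR_RGB2HSV)
for y in(.0935,-.1063):
    u,v=proj(d,[.568,y,.13]).round().astype(int);w=h[v-14:v+15,u-14:u+15]
    m=((w[...,1]>70)&(w[...,2]>150)&(w[...,0]>13)).astype(np.uint8);n,l,s,c=cv2.connectedComponentsWithStats(m);i=1+np.argmax(s[1:,4])
    P=np.array([ray(d,q[1]+u-14,q[0]+v-14,.13)[:2] for q in np.argwhere(l==i)]);V=np.linalg.svd(P-P.mean(0),full_matrices=False)[2][0]
    print(y,P.mean(0),s[i,4],np.degrees(np.arctan(V[1]/V[0])))
E
```

```text
0.0935 [0.59164159 0.10508536] 239 -60.65921018604521
-0.1063 [ 0.59054775 -0.10824058] 325 -81.74523876286075
```

View pics/t3.png

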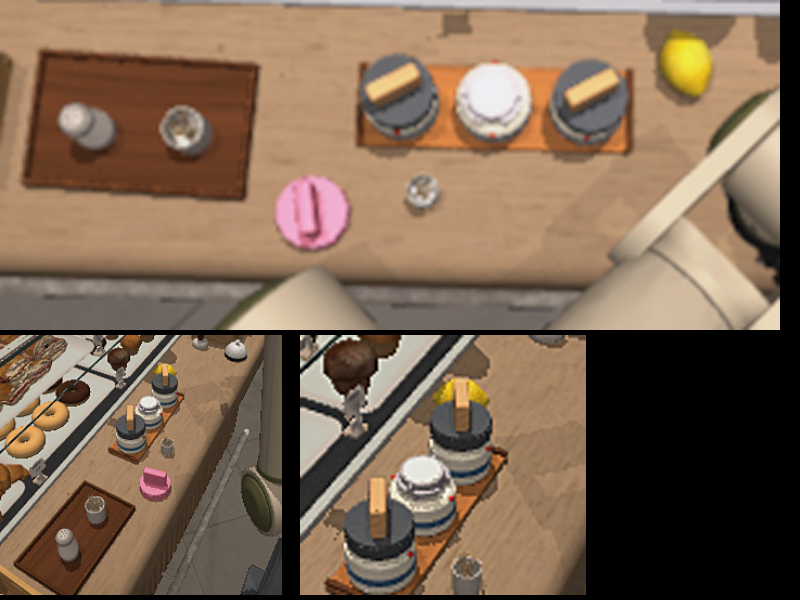

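Both lids sit level on the left and right jars, with their bars turned about 60°. The shakers stand upright on the tray, the bystanders are untouched and the robot is clear. Handing in.

```bash
python3 -c "
from rig import env
print(env.close_job())"
```

```text
the job is handed in; nothing more can be done
None
```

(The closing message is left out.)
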